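Open the battery hatch

TASK

The cells in the battery pack with the yellow hatch are due for a change: first switch that pack off by pressing down the raised end of its red rocker switch until it is fully over, then press the free end of the yellow hatch in until it bottoms and let go, so that its push-push latch releases and the hatch pops up. Press with the fingertips, firmly but not roughly; do not push the hatch back down once it has popped, but draw clear and wait a moment to see that it stays fully open by itself. Leave the pack with the blue hatch and everything lying about as they are.

Things in the scene. Friction and masses are not known exactly. Their poses are not given: they have to be found in the camera images.
- pack_yellow: Grey plastic battery pack fixed to the desk, 160 (its x) x 96 (its y) x 50 mm high, yellow hatch and red rocker switch on top. Origin: centre of its underside. z up; +x runs from the switch towards the hatch's hinge. It stands on either side of the desk, turned up to 25 degrees. Its push-push latch: hatch pressed home and let go springs open; pressed home again, it latches shut.
- pack_yellow_hatch (a joint): Yellow hatch plate, 78 (pack x) x 72 mm. Hinge at pack x = +66 mm, 54 mm above the desk; ribbed free edge at x = -10. Rad: 0 shut; negative pressed in, against about 3 N; trips by -0.08 (6 mm at the free edge), stop at -0.11 (8 mm); sprung open to the stop at 1.30 in about 1 s once let go, its free edge following the finger up and swinging towards the hinge.
- pack_yellow_hatch_press (a point): Point to press on the yellow hatch: on its top face, midway across, 16 mm from the free edge (pack x = +6 mm, y = 0, 60 mm above the desk and 10 mm above the case when shut). It moves with the hatch.
- pack_yellow_switch (a joint): Red rocker switch of this pack, 26 (pack x) x 53 mm (pack y), pivot at pack x = -52 mm, y = 0. Its top is a shallow V of two flat halves. Rad: 0 on, +y half raised and sloping; 0.44 off, +y half down and level, 60 mm above the desk (10 above the case), the other half raised. Takes about 2 N, has a stop at either end, stays where it is left.
- pack_yellow_switch_press (a point): Point to press on the rocker: on the face of its +y half, 17 mm from the pivot, midway across; about 67 mm above the desk when on, 60 mm when off. It moves with the rocker.
- pack_blue: The other battery pack, the same in every way but with a blue hatch; to be left alone. Origin and axes as for pack_yellow.
- pack_blue_hatch (a joint): Blue hatch, as the yellow one: 0 shut; it must stay shut.
- pack_blue_switch (a joint): Red rocker of the blue-hatch pack, as the other: 0 on; it must stay on.
- solder_spool: Bystander: reel of solder standing on end, 50 mm across, 38 mm high; origin under its centre.
- flux_tin: Bystander: round red and cream tin, 51 mm across, 18 mm high; origin under its centre.
- cell_spare: Bystander: spare AA cell lying down, green and yellow, 15 mm thick, 50 mm long; origin under its centre.
- motor_loose: Bystander: small silver motor lying down, 24 x 45 x 19 mm; origin under its centre.
- tape_black: Bystander: roll of black tape lying flat, 58 mm across, 19 mm high; origin under its centre.
- tape_blue: Bystander: roll of blue tape lying flat, 52 mm across, 19 mm high; origin under its centre.
- driver_red: Bystander: screwdriver with a red handle, 28 mm thick, 196 mm long, lying down; origin under its centre.

How it is judged:
By the outcome, as a careful person would: the job done as asked, in the order asked, and still so for the second after the job is handed in, with the robot touching nothing.
It also fails if it takes over 42 s, if anything falls off the work surface, if the arm or the gripper's body presses on something with over 40 N, if the wrist force passes 120 N, or if a joint passes its speed limit or range.

ROBOT

A 6-joint arm with a two-finger parallel gripper is mounted at the origin on a cart in front of the work surface, level with it; the furniture and walls round the work are solid. World frame = base frame: x ahead of the robot, y to its left, z up, the work surface at z = 0. Lengths are in mm, angles in rad, forces in N, time in s.
With the tool pointing down it reaches from about 350 to 775 mm from the base axis. Payload 7.3 kg.
Tool frame: the origin (TCP) lies at the very end of the fingers, on their centre line; the grasp point (between the pads) lies 19 mm behind it; z points along the fingers, y is the line along which they close (so a half turn about z gives the same grasp; the last joint's range is limited). The gripper opens to 92 mm and grips with 3 to 60 N. Pads are 19 mm wide; open, the fingers measure 130 mm over their backs; the gripper's body (75 mm by 190 mm) begins 47 mm behind the grasp point.
Start: joints at [-1.31, 0.342, 1.524, -0, 1.275, -0.146], TCP at [207.753, -482.17, 187.741] pointing down, gripper open.
Joint ranges: [-2.53, 2.53], [-0.77, 2.02], [0.04, 2.7], [-1, 4.14], [0.28, 2.66], [-3.11, 3.11]. Speed limits (rad/s): [2.57, 2.57, 3.14, 3.14, 3.14, 3.14].

INTERFACE

Orientations are given as [roll, pitch, yaw] about the fixed x, y, z axes, in that order (R = Rz(yaw) Ry(pitch) Rx(roll)).
In Python, from plant import bot gives the robot as it stands.
- The arm moves only by the tool apply_moves, never from a script. Its argument "motion" is text: rows parted by semicolons, each of 4 numbers parted by spaces: the shift along the tool's x, y, z in m, then the turn about the tool's z in degrees. A call has 1 to 8 rows; each row shifts and turns the commanded pose from where the row before left it, along the tool's axes as they then stand; what a row does not reach is not made up. A row lasts 1/8 s, in which the tool goes at most 62.5 mm and 10.7 degrees, less where a joint would pass 70% of its speed; a pose out of reach is approached as far as the arm can. A call with a gripper value outside its range is refused whole. "fingers" is the opening, from -1 (shut) to 1 (fully open), set as the call begins (left out, the last holds). The fingers move at their own pace and stop on an object; the grip force is fixed at half the most. Time passes only in rows, so rows that do not move let the fingers close. It gives the time, the measured TCP pose, the force, the opening and the grip force at its end, in the units of the state.
- bot.get_obs(): the state, without advancing time (a new reading comes with each control period).
- bot.capture(name): name is "scene" or "top" or "wrist"; returns a dict with "img" (420x560x3 uint8, blue, green, red), "range_z" (420x560 float32, mm along the optical axis (not along the pixel's ray), 0 where there is no reading), "fx", "fy", "cx", "cy" (pixels), "D" ([k1, k2, p1, p2, k3] as OpenCV has them; the pictures are not rectified), "world_from_camera" (4x4, takes a point from camera to world coordinates); the wrist camera has in their place "mount" (4x4, takes a point from camera to tool coordinates, whose origin is the TCP and whose axes are the flange's). Camera axes: x right, y down, z forward; pixel columns grow to the right and rows downward; lengths in mm; the calibration is good to about 2 mm. A picture is of the moment at which its call begins: read the wrist's pose just before it.
- bot.close_job(): hands the job in; it is judged then, once.
Trained networks look in a picture, given as the dict that the camera call returned (one of the last four; its "shot" number tells which), for a name from the list of things; names that differ only in an ending like _2 or _b are one class to them, and where a whole thing is asked for, a point or a joint stands for the part that bears it (a point fixed in the world has none). Each returns a list of dicts, best first, with "p" (0 to 1); they miss things now and then, are a little off and sometimes report something else, mostly with a low value. They report only what shows in the picture. A call takes as long as a camera call.
- bot.cut_out(picture, thing): "pixels" (420x560 bool, what is visible of it) and "point" ([column, row] in pixels, amid what is visible of it).
The state is a dict: "time": time; "joint_positions": joint angles; "dq": joint speeds; "tau": joint torques, N m; "tool_pos": TCP position; "tcp_rot": TCP orientation; "contact_force": force on the tool from outside, world axes, zero at the start; "moment": the same for the moment, N m; "grip_width": finger opening in mm; "finger_force": force on a finger pad.
Only numpy, scipy, OpenCV 4.12 (cv2) and the standard library are available. Lean on these libraries where they do the work, as an engineer would, in place of code of your own. Each camera call takes 0.05 s, during which the arm holds its last target. There are 200 camera calls.

## Working session

There is one attempt and no reset: what is moved stays moved. The work goes in short steps, Python scripts to look and compute and a tool call to move; the robot and the scene stay as the last step left them, time stands still between calls to the robot, and variables do not carry over. Pictures are saved under pics/ and viewed, at most 10 in all, crops included, and the job is handed in when it is done.

Besides the shell and the picture viewer there is one more tool, called after "Request:" in YAML: its name, and indented under it one key for each argument. apply_moves: Moves the arm, as the interface text tells. Its arguments: {"type":"object","properties":{"motion":{"type":"string"},"fingers":{"type":"number"}},"required":["motion"]}

```bash
mkdir -p pics; cat > h.py <<'E'
import numpy as np, cv2
from plant import bot
def pts(c, mask):
    v,u=np.nonzero(mask&(c["range_z"]>0)); z=c["range_z"][v,u]
    K=np.array([[c["fx"],0,c["cx"]],[0,c["fy"],c["cy"]],[0,0,1]])
    n=cv2.undistortPoints(np.c_[u,v].astype(float)[:,None],K,np.array(c["D"],float))[:,0]
    P=np.c_[n*z[:,None],z]; T=np.array(c["world_from_camera"])
    return P@T[:3,:3].T+T[:3,3]
E
python3 - <<'E'
from h import *
o=bot.get_obs(); print(o["tool_pos"],o["tcp_rot"],o["time"],o["contact_force"])
for cam in ("top","scene"):
    c=bot.capture(cam); cv2.imwrite(f"pics/{cam}1.png",c["img"])
    for t in ["pack_yellow","pack_yellow_hatch","pack_yellow_switch","pack_blue_hatch"]:
        for d in bot.cut_out(c,t)[:2]:
            P=pts(c,d["pixels"]); 
            if len(P)==0: continue
            r=cv2.minAreaRect(P[:,:2].astype(np.float32))
            print(cam,t,round(d["p"],2),d["point"],len(P),np.median(P,0).round(1),np.percentile(P[:,2],[2,98]).round(1),np.round(r[0],1),np.round(r[1],1),round(r[2],1))
E
```

```text
[ 207.61723953 -481.69659176  187.04666392] [-3.14008421e+00 -2.01740266e-04  4.06812963e-01] 0.0 [-0.85973075  0.095498   -0.56983245]
top pack_yellow 0.95 [374.2, 205.4] 1626 [ 501.2 -223.1   52.8] [ 6.  67.4] [ 509.7 -234. ] [172.6 112.5] 16.9
top pack_yellow_hatch 0.94 [375.5, 196.3] 561 [ 529.7 -219.3   60.4] [46.4 66.3] [ 532.5 -221.7] [82.2 76.9] 16.5
top pack_yellow_switch 0.7 [384.8, 220.9] 125 [ 452.  -244.5   63. ] [54.8 74.8] [ 451.8 -243.5] [25.4 53.9] 17.0
top pack_yellow_switch 0.7 [377.5, 205.9] 1617 [ 499.7 -222.9   52.9] [ 8.2 67.4] [ 509.6 -233.8] [172.5 112.2] 17.0
top pack_blue_hatch 0.64 [235.1, 192.7] 552 [536.2 216.4  60.4] [48.  66.1] [539.8 217.6] [83.2 74.4] 7.4
scene pack_yellow 0.83 [336.5, 200.0] 665 [ 506.5 -186.5   42.2] [ 4.7 60.3] [411.5 -80.5] [127.  553.6] 42.6
scene pack_yellow_hatch 0.47 [338.5, 188.3] 183 [ 520.2 -209.8   58.2] [47.4 61. ] [ 527.6 -216.7] [75.7 74.4] 16.1
scene pack_yellow_switch 0.27 [339.0, 198.8] 683 [ 507.3 -186.6   42.3] [ 3.6 60.3] [393.  -60.5] [126.9 499. ] 42.6
scene pack_blue_hatch 0.78 [249.6, 227.9] 360 [530.8 225.5  59. ] [46.5 61.3] [588.6 193.3] [ 91.5 212.5] 61.8
scene pack_blue_hatch 0.62 [164.3, 291.5] 346 [449.5 552.7  22.9] [ 1.4 28.7] [513.  530.2] [ 27.3 209.6] 71.3
```

View pics/top1.png

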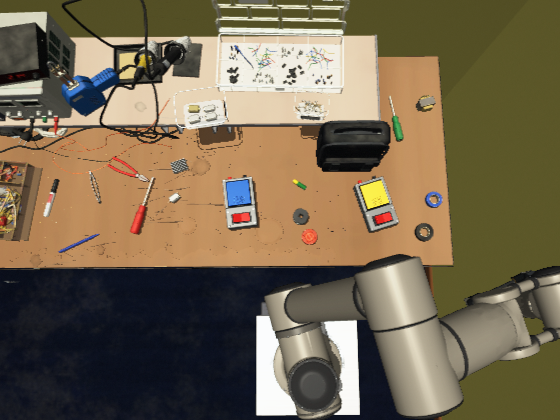

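View pics/scene1.png

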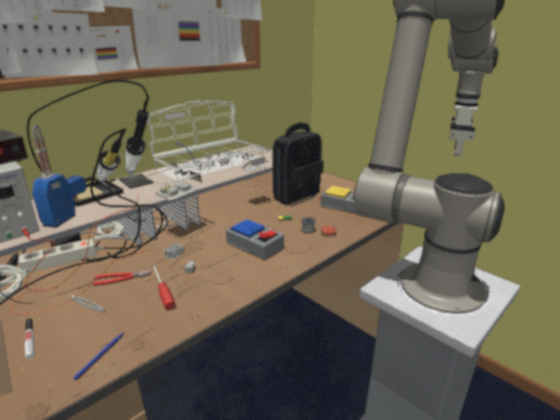

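The top view shows the yellow pack at about (376,205): hatch at (374,193), switch nearer the robot at (383,217). The black case stands behind it at (352,145). The scene view agrees. I'll go over the pack for a wrist view.

Request:
apply_moves:
  motion: "0.0375 -0.01675 0 0;0.0375 -0.01675 0 0;0.0375 -0.01675 0 0;0.0375 -0.01675 0 0;0.0375 -0.01675 0 0;0.0375 -0.01675 0 0;0.0375 -0.01675 0 0;0.0375 -0.01675 0 0"
  fingers: -1

```text
time: 1.5
tool_pos: [431.1, -239.4, 187.9]
tcp_rot: [3.141, -0.0, 0.407]
contact_force: [-0.7, -0.9, 0.4]
grip_width: 16.6
finger_force: 0.0
```

Request:
apply_moves:
  motion: "0 0 0 10.4;0 0 0 10.4;0 0 0 10.4;0 0 0 10.4;0 0 0 10.4;0 0 0 10.4;0 0 0 10.4;0 0 0 10.4"

```text
time: 2.5
tool_pos: [430.3, -240.4, 187.8]
tcp_rot: [-3.142, -0.0, -1.051]
contact_force: [-0.3, -1.6, -0.4]
grip_width: 0.6
finger_force: 0.0
```

```bash
cat >> h.py <<'E'
from scipy.spatial.transform import Rotation as R
def wrist(name):
    o=bot.get_obs(); c=bot.capture("wrist"); cv2.imwrite(f"pics/{name}.png",c["img"])
    T=np.eye(4); T[:3,:3]=R.from_euler("xyz",o["tcp_rot"]).as_matrix(); T[:3,3]=o["tool_pos"]
    c["world_from_camera"]=T@np.array(c["mount"]); return c,o
E
python3 - <<'E'
from h import *
c,o=wrist("w1")
print(np.round(c["mount"],2).tolist(),o["joint_positions"])
for t in ["pack_yellow","pack_yellow_hatch","pack_yellow_switch"]:
    for d in bot.cut_out(c,t)[:2]:
        P=pts(c,d["pixels"]) 
        if len(P)==0: continue
        r=cv2.minAreaRect(P[:,:2].astype(np.float32))
        print(t,round(d["p"],2),d["point"],len(P),np.median(P,0).round(1),np.percentile(P[:,2],[2,98]).round(1),np.round(r[0],1),np.round(r[1],1),round(r[2],1))
E
```

```text
[[0.0, -0.96, -0.27, 72.83], [1.0, 0.0, 0.0, 1.46], [0.0, -0.27, 0.96, -197.58], [0.0, 0.0, 0.0, 1.0]] [-6.65117995e-01  2.83124174e-01  1.60927091e+00 -3.38589465e-05
  1.24904208e+00  1.95695284e+00]
pack_yellow 0.66 [217.9, 164.0] 13258 [ 502.1 -233.1   53.3] [11.1 66.9] [ 505.5 -218.7] [184. 112.] 17.1
pack_yellow_hatch 0.7 [188.3, 160.5] 5247 [ 527.7 -222.8   60.8] [53.8 62.4] [ 528.9 -218.3] [82.2 75.2] 17.0
pack_yellow_switch 0.73 [266.8, 177.5] 1189 [ 450.3 -244.5   61.4] [58.9 70.9] [ 450.7 -244.1] [27.2 53.2] 14.0
```

View pics/w1.png

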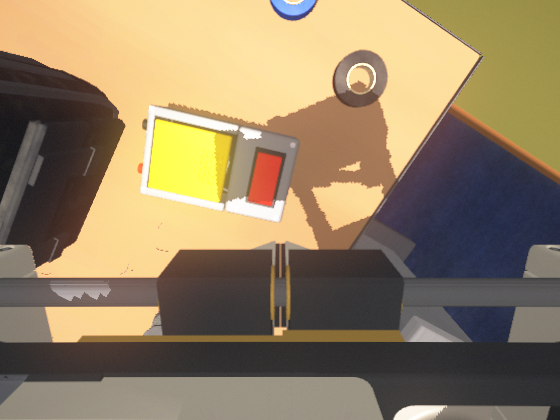

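The wrist view shows the yellow hatch at (188,160) and the rocker at (267,177), with its near half (towards the gripper) as the +y half. I'll align with the rocker and come down above its raised half.

Request:
apply_moves:
  motion: "0 0 0 6.7;0 0 0 6.6;-0.0077 -0.0188 0 0;0 0 0.03 0;0 0 0.03 0;0 0 0.03 0;0 0 0.015 0;0 0 0 0"

```text
time: 3.7
tool_pos: [445.4, -227.2, 81.8]
tcp_rot: [3.14, 0.002, -1.275]
contact_force: [0.0, -0.0, 0.1]
grip_width: 0.2
finger_force: 0.0
```

Request:
apply_moves:
  motion: "0 0 0.004 0;0 0 0.003 0;0 0 0.003 0;0 0 0.003 0;0 0 0.002 0;0 0 0.002 0;0 0 0.002 0;0 0 0 0"

```text
time: 4.7
tool_pos: [445.9, -227.6, 63.6]
tcp_rot: [3.141, 0.0, -1.277]
contact_force: [0.4, 0.5, 0.6]
grip_width: 0.7
finger_force: 0.0
```

Request:
apply_moves:
  motion: "0 0 0.001 0;0 0 0.001 0;0 0 0.001 0;0 0 0.001 0;0 0 0 0"

```text
time: 5.32
tool_pos: [446.0, -227.6, 59.6]
tcp_rot: [3.142, 0.0, -1.277]
contact_force: [1.2, -0.1, 0.2]
grip_width: 0.1
finger_force: 0.0
```

Request:
apply_moves:
  motion: "0 0 0.0007 0;0 0 0.0007 0;0 0 0 0"

```text
time: 5.7
tool_pos: [446.0, -227.6, 58.3]
tcp_rot: [3.142, -0.0, -1.277]
contact_force: [-0.4, 1.0, -0.2]
grip_width: 0.6
finger_force: 0.0
```

```bash
python3 - <<'E'
from h import *
c,o=wrist("w2")
print(o["tool_pos"],o["contact_force"])
cv2.imwrite("pics/w2c.png",cv2.resize(c["img"][60:300,120:420],None,fx=2.4,fy=2.4,interpolation=cv2.INTER_CUBIC))
E
```

```text
[ 445.99127308 -227.59823666   58.27246095] [-0.43502801  1.01020676 -0.1607897 ]
```

View pics/w2c.png

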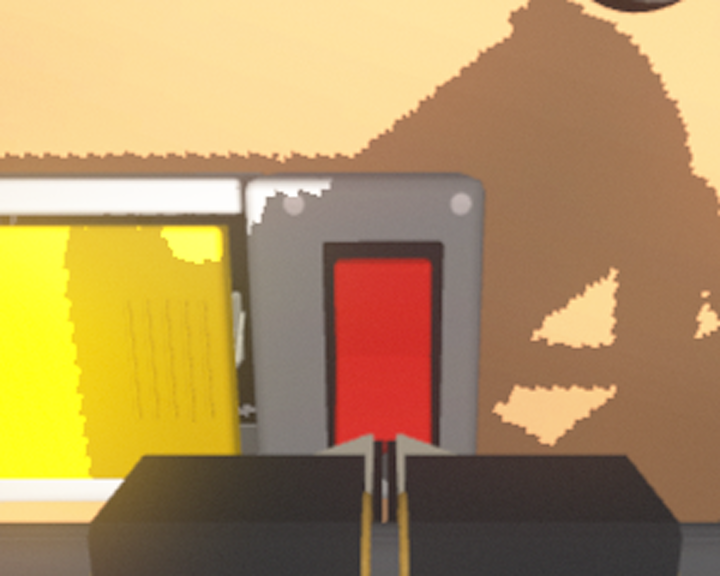

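```bash
python3 - <<'E'
from h import *
c,o=wrist("w3")
b=c["img"].astype(int); red=(b[...,2]>140)&(b[...,1]<90)&(b[...,0]<90)
red[:, :240]=0; red[:,330:]=0
P=pts(c,red); a=np.radians(16.5); C=np.array([451,-244.])
d=P[:,:2]-C; x=d@[np.cos(a),np.sin(a)]; y=d@[-np.sin(a),np.cos(a)]
for k in range(-32,32,4):
    m=(y>=k)&(y<k+4)
    if m.sum()>3: print(k,m.sum(),np.median(P[m,2]).round(1),np.percentile(x[m],[2,98]).round(1))
# finger tip depth: points with z<75 near the image centre below the rocker
m=np.zeros_like(red); m[236:262,262:300]=1; P=pts(c,m); d=P[:,:2]-C; print(np.c_[d@[np.cos(a),np.sin(a)],d@[-np.sin(a),np.cos(a)],P[:,2]][::40].round(0).tolist())
E
```

```text
-28 237 59.8 [-13.   11.1]
-24 249 60.4 [-13.6  11.7]
-20 254 60.4 [-13.1  11.7]
-16 238 60.5 [-14.2  11.2]
-12 247 60.5 [-14.3  11.2]
-8 240 60.3 [-14.4  11.2]
-4 236 60.4 [-13.5  11.2]
0 273 61.7 [-14.1  11.3]
4 265 63.5 [-14.4  11.2]
8 270 65.5 [-13.5  11.1]
12 270 67.5 [-14.3  11. ]
16 209 69.2 [-14.9  11. ]
20 10 61.2 [-15.2  10.8]
[[10.0, 15.0, 68.0], [8.0, 16.0, 68.0], [7.0, 17.0, 68.0], [6.0, 17.0, 69.0], [5.0, 17.0, 70.0], [2.0, 7.0, 98.0], [1.0, 19.0, 70.0], [0.0, 19.0, 70.0], [-1.0, 9.0, 98.0], [-3.0, 8.0, 100.0], [-4.0, 8.0, 101.0], [-5.0, 7.0, 106.0], [-6.0, 7.0, 108.0], [-7.0, 7.0, 109.0], [-5.0, -19.0, 169.0], [-6.0, -19.0, 170.0], [-7.0, -18.0, 170.0], [3.0, -18.0, 171.0], [3.0, -18.0, 172.0], [2.0, -18.0, 173.0], [2.0, -19.0, 174.0], [1.0, -16.0, 170.0], [2.0, 7.0, 121.0], [1.0, 8.0, 119.0], [-1.0, 8.0, 121.0]]
```

```bash
python3 - <<'E'
from h import *
c,o=wrist("w4")
cv2.imwrite("pics/w4c.png",cv2.resize(c["img"][215:345,215:345],None,fx=4.5,fy=4.5,interpolation=cv2.INTER_CUBIC))
c["world_from_camera"]=c["mount"]
for col in (268,274,277,280,286):
    for row in range(236,300,4):
        m=np.zeros((420,560),bool); m[row,col]=1; P=pts(c,m)
        print((col,row),P[0].round(0) if len(P) else "-",c["img"][row,col],end="; ")
    print()
print(o["grip_width"])
E
```

```text
(268, 236) [  2.  -6. -10.] [ 44  52 216]; (268, 240) [ -0.  -6. -11.] [ 46  52 216]; (268, 244) [ 10.  -5. -43.] [134 151 161]; (268, 248) [ 10.  -4. -49.] [131 145 154]; (268, 252) [  36.   -2. -113.] [47 48 59]; (268, 256) [  36.   -2. -115.] [47 49 59]; (268, 260) [  36.   -2. -119.] [46 47 57]; (268, 264) [  36.   -2. -120.] [50 51 59]; (268, 268) [  36.   -2. -123.] [47 48 55]; (268, 272) [  35.   -1. -124.] [51 49 57]; (268, 276) [  36.   -1. -127.] [49 51 56]; (268, 280) [  36.   -1. -130.] [53 54 58]; (268, 284) [  34.   -1. -129.] [52 53 58]; (268, 288) [  33.   -1. -129.] [56 58 61]; (268, 292) [  32.   -1. -129.] [55 56 59]; (268, 296) [  31.   -1. -129.] [56 56 60]; 
(274, 236) [  2.  -2. -10.] [ 47  53 218]; (274, 240) [ -0.  -2. -11.] [ 74  83 205]; (274, 244) [ 10.  -1. -44.] [136 151 162]; (274, 248) [ 10.  -1. -49.] [134 151 162]; (274, 252) [ 10.  -1. -55.] [136 151 161]; (274, 256) [ 10.  -1. -60.] [130 144 154]; (274, 260) [ 11.  -1. -65.] [122 135 145]; (274, 264) [ 10.  -1. -68.] [106 119 128]; (274, 268) [  31.   -0. -114.] [ 52  88 112]; (274, 272) [  30.   -
[... 1673 characters left out ...]
  50 217]; (286, 240) [ -1.   6. -11.] [ 74  83 204]; (286, 244) [ 11.   5. -45.] [135 152 162]; (286, 248) [ 10.   5. -50.] [135 151 162]; (286, 252) [ 10.   5. -53.] [134 150 160]; (286, 256) [ 11.   5. -60.] [131 146 156]; (286, 260) [ 10.   5. -63.] [123 137 147]; (286, 264) [ 10.   4. -68.] [115 129 139]; (286, 268) [  33.    3. -118.] [ 51  92 118]; (286, 272) [  34.    3. -121.] [ 55 103 130]; (286, 276) [  34.    3. -123.] [ 57 108 138]; (286, 280) [  33.    3. -123.] [ 66 103 126]; (286, 284) [  31.    3. -124.] [ 76 109 132]; (286, 288) [  31.    3. -125.] [ 73 105 128]; (286, 292) [  30.    3. -125.] [ 76 113 137]; (286, 296) [  29.    3. -126.] [ 75 105 126]; 
0.49934784924171755
```

View pics/w4c.png

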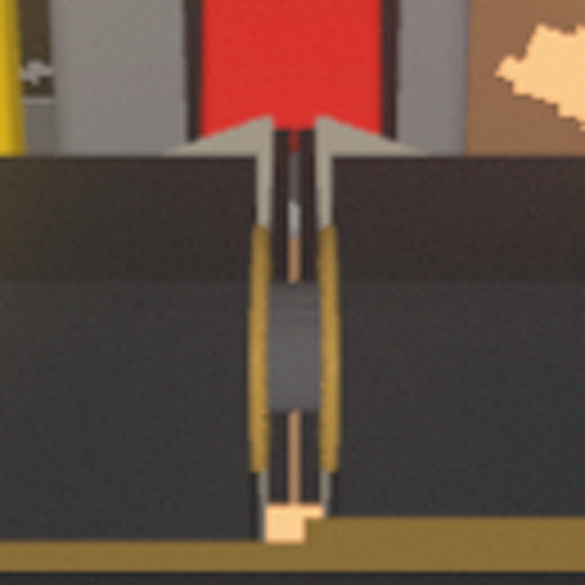

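The picture shows the rocker not yet touched. By depth the fingertips really end about 40 mm short of the reported TCP, which fits the zero force. I'll go down slowly by force.

Request:
apply_moves:
  motion: "0 0 0.004 0;0 0 0.004 0;0 0 0.004 0;0 0 0.003 0;0 0 0.003 0;0 0 0 0"

```text
time: 6.6
tool_pos: [445.9, -227.5, 40.1]
tcp_rot: [3.141, 0.0, -1.277]
contact_force: [0.2, 0.1, 0.0]
grip_width: 0.1
finger_force: 0.0
```

Request:
apply_moves:
  motion: "0 0 0.0015 0;0 0 0.0015 0;0 0 0.0015 0;0 0 0.0015 0;0 0 0.001 0;0 0 0 0"

```text
time: 7.35
tool_pos: [446.0, -227.6, 33.2]
tcp_rot: [3.141, 0.0, -1.277]
contact_force: [0.1, -0.5, -0.0]
grip_width: 0.2
finger_force: 0.0
```

Request:
apply_moves:
  motion: "0 0 0.0015 0;0 0 0.0015 0;0 0 0.0015 0;0 0 0.0015 0;0 0 0 0"

```text
time: 7.98
tool_pos: [446.0, -227.6, 27.2]
tcp_rot: [3.141, -0.0, -1.277]
contact_force: [-0.7, 0.5, 0.9]
grip_width: 0.3
finger_force: 0.2
```

```bash
cat > r.py <<'E'
from h import *
c,o=wrist("w5"); print(o["tool_pos"].round(1),np.round(o["contact_force"],1),np.round(o["tau"],1))
b=c["img"].astype(int); red=(b[...,2]>140)&(b[...,1]<90)&(b[...,0]<90)
red[:, :200]=0; red[:,370:]=0
P=pts(c,red); a=np.radians(16.5); C=np.array([451,-244.])
d=P[:,:2]-C; y=d@[-np.sin(a),np.cos(a)]
print([(k,int(m.sum()),np.median(P[m,2]).round(1)) for k in range(-32,32,4) for m in [(y>=k)&(y<k+4)] if m.sum()>3])
# lowest finger pixels, tool frame
w=c["world_from_camera"]; c["world_from_camera"]=c["mount"]
m=np.zeros(red.shape,bool); m[150:280,266:294]=1
Q=pts(c,m); q=Q[(abs(Q[:,0]-9.5)<2)&(Q[:,2]<-12)]; print("finger z",np.percentile(q[:,2],[50,90,98,100]).round(1),len(q))
E
python3 r.py
```

```text
[ 446.  -227.6   27.2] [-0.7  0.5  0.9] [ -0.1 -44.1 -18.   -0.1  -0.2   0. ]
[(-28, 378, np.float64(63.5)), (-24, 335, np.float64(64.8)), (-20, 330, np.float64(64.1)), (-16, 323, np.float64(63.3)), (-12, 316, np.float64(62.4)), (-8, 299, np.float64(61.5)), (-4, 289, np.float64(60.8)), (0, 328, np.float64(61.0)), (4, 324, np.float64(62.0)), (8, 129, np.float64(62.6))]
finger z [-50.3 -35.  -34.3 -33.6] 751
```

The rocker is about halfway over, so the tip offset of about 39 mm is confirmed. I'll continue to the stop.

Request:
apply_moves:
  motion: "0 0 0.0015 0;0 0 0.0015 0;0 0 0.001 0;0 0 0.001 0;0 0 0 0"

```text
time: 8.65
tool_pos: [446.0, -227.7, 22.2]
tcp_rot: [3.142, -0.0, -1.277]
contact_force: [-0.3, 0.3, 0.4]
grip_width: 0.5
finger_force: 0.0
```

Request:
apply_moves:
  motion: "0 0 0.0006 0;0 0 0.0006 0;0 0 0 0"

```text
time: 9.02
tool_pos: [446.0, -227.7, 21.1]
tcp_rot: [-3.142, -0.0, -1.277]
contact_force: [0.3, -0.1, -0.5]
grip_width: 0.5
finger_force: 0.0
```

```bash
python3 r.py
```

```text
[ 446.  -227.7   21.1] [ 0.3 -0.1 -0.5] [  0.  -44.5 -17.7   0.   -0.1   0. ]
[(-28, 339, np.float64(65.7)), (-24, 453, np.float64(70.3)), (-20, 337, np.float64(69.1)), (-16, 327, np.float64(67.3)), (-12, 315, np.float64(65.5)), (-8, 292, np.float64(63.5)), (-4, 272, np.float64(61.7)), (0, 318, np.float64(60.4)), (4, 287, np.float64(60.3)), (8, 35, np.float64(60.4))]
finger z [-52.8 -39.4 -38.6 -37.7] 681
```

Request:
apply_moves:
  motion: "0 0 0.0005 0;0 0 0.0005 0;0 0 0 0"

```text
time: 9.45
tool_pos: [446.2, -227.7, 20.9]
tcp_rot: [-3.141, -0.001, -1.277]
contact_force: [-2.5, 0.9, 7.7]
grip_width: 0.2
finger_force: 4.1
```

Stop reached (8 N). Now I'll lift off, turn for the hatch, and check the rocker and how close the black case is.

Request:
apply_moves:
  motion: "0 0 -0.02 0;0 0 -0.04 0;0 0 -0.04 0;0 0 -0.03 0;0 0 0 0"

```text
time: 10.07
tool_pos: [447.3, -228.5, 152.3]
tcp_rot: [-3.138, -0.004, -1.277]
contact_force: [-0.6, 0.0, -1.3]
grip_width: 0.5
finger_force: 0.0
```

```bash
python3 r.py; python3 - <<'E'
from h import *
c=bot.capture("top"); P=pts(c,np.ones((420,560),bool))
m=(P[:,0]>540)&(P[:,0]<760)&(P[:,1]>-420)&(P[:,1]<-40)&(P[:,2]>70)
Q=P[m]
for x in range(540,760,20):
    q=Q[(Q[:,0]>=x)&(Q[:,0]<x+20)]
    if len(q)>3: print(x,len(q),np.percentile(q[:,1],[2,98]).round(),np.percentile(q[:,2],[2,50,98]).round())
E
```

```text
[ 447.3 -228.5  152.3] [-0.6  0.  -1.3] [  0.1 -42.8 -24.3  -0.    0.3   0. ]
[(-28, 83, np.float64(65.3)), (-24, 139, np.float64(70.3)), (-20, 115, np.float64(69.2)), (-16, 112, np.float64(67.4)), (-12, 111, np.float64(65.6)), (-8, 112, np.float64(63.7)), (-4, 108, np.float64(61.8)), (0, 107, np.float64(60.2)), (4, 107, np.float64(60.4)), (8, 108, np.float64(60.4)), (12, 108, np.float64(60.5)), (16, 108, np.float64(60.4)), (20, 107, np.float64(60.3)), (24, 43, np.float64(60.2))]
finger z [-56.3 -43.9 -40.8 -39.5] 576
540 4 [-223. -215.] [297. 298. 298.]
580 37 [-198.  -73.] [ 85.  97. 143.]
600 544 [-217.  -56.] [ 74. 151. 165.]
620 1179 [-231.  -44.] [114. 223. 268.]
640 505 [-227.  -43.] [249. 264. 272.]
660 477 [-228.  -45.] [253. 270. 310.]
680 408 [-226.  -42.] [247. 263. 269.]
700 33 [-218.  -46.] [241. 264. 267.]
720 13 [-56. -41.] [125. 140. 209.]
740 218 [-228.  -41.] [132. 138. 205.]
```

The rocker reads level at 60.3 mm on the +y half, so it is fully off. Now turning and coming over the hatch.

Request:
apply_moves:
  motion: "0 0 0 -10;0 0 0 -10;0 0 0 -10;0 0 0 -10;0 0 0 -10;0 0 0 -10;0 0 0 -10;0 0 0 -10"

```text
time: 11.18
tool_pos: [445.2, -227.1, 148.4]
tcp_rot: [-3.139, 0.002, 0.124]
contact_force: [0.4, -0.1, 0.9]
grip_width: 0.5
finger_force: 0.0
```

Request:
apply_moves:
  motion: "0 0 0 -10;0.027 0.008 0 0;0.027 0.008 0 0;0 0 0.03 0;0 0 0.03 0;0 0 0.03 0;0 0 0.025 0;0 0 0 0"

```text
time: 12.18
tool_pos: [500.1, -226.0, 32.0]
tcp_rot: [-3.136, 0.005, 0.293]
contact_force: [0.2, -0.5, 0.7]
grip_width: 0.1
finger_force: 0.0
```

Request:
apply_moves:
  motion: "0.003 0 0 0;0 0 0.003 0;0 0 0.003 0;0 0 0.003 0;0 0 0.002 0;0 0 0 0"

```text
time: 12.92
tool_pos: [505.1, -226.4, 24.0]
tcp_rot: [-3.141, 0.0, 0.293]
contact_force: [0.2, 0.1, 0.4]
grip_width: 0.5
finger_force: 0.0
```

Request:
apply_moves:
  motion: "0 0 0.001 0;0 0 0.001 0;0 0 0.001 0;0 0 0 0"

```text
time: 13.42
tool_pos: [505.2, -226.5, 21.3]
tcp_rot: [3.141, -0.0, 0.293]
contact_force: [-0.7, 0.4, 2.6]
grip_width: 0.5
finger_force: 1.2
```

Contact with the hatch. Pressing on.

Request:
apply_moves:
  motion: "0 0 0.0012 0;0 0 0.0012 0;0 0 0.0012 0;0 0 0.0012 0;0 0 0 0"

```text
time: 14.05
tool_pos: [505.2, -226.5, 16.2]
tcp_rot: [3.142, 0.0, 0.293]
contact_force: [-1.5, -0.8, 3.2]
grip_width: 0.5
finger_force: 1.7
```

Request:
apply_moves:
  motion: "0 0 0.0008 0;0 0 0.0008 0;0 0 0 0"

```text
time: 14.42
tool_pos: [505.2, -226.5, 15.0]
tcp_rot: [3.141, 0.0, 0.293]
contact_force: [-3.8, -0.8, 6.7]
grip_width: 0.5
finger_force: 3.4
```

Request:
apply_moves:
  motion: "0 0 0.0006 0;0 0 0 0"

```text
time: 14.68
tool_pos: [505.2, -226.6, 14.8]
tcp_rot: [3.141, -0.0, 0.293]
contact_force: [-3.7, 0.0, 9.0]
grip_width: 0.2
finger_force: 4.9
```

Request:
apply_moves:
  motion: "-0.01 0 -0.03 0;-0.025 0 -0.04 0;-0.035 0 -0.04 0;-0.035 0 -0.035 0;-0.03 0 -0.02 0;0 0 0 0;0 0 0 0;0 0 0 0"

```text
time: 15.68
tool_pos: [376.4, -264.9, 178.1]
tcp_rot: [-3.14, 0.001, 0.294]
contact_force: [0.2, -0.1, -0.9]
grip_width: 0.4
finger_force: 0.0
```

Request:
apply_moves:
  motion: "0 0 0 0;0 0 0 0;0 0 0 0;0 0 0 0;0 0 0 0;0 0 0 0;0 0 0 0;0 0 0 0"

```text
time: 16.68
tool_pos: [376.0, -265.5, 179.1]
tcp_rot: [3.141, 0.0, 0.293]
contact_force: [0.1, 0.4, -0.1]
grip_width: 0.4
finger_force: 0.0
```

```bash
python3 - <<'E'
from h import *
c,o=wrist("w6"); print(o["time"],o["tool_pos"])
d=bot.cut_out(c,"pack_yellow_hatch")
for q in d[:1]:
    P=pts(c,q["pixels"]); print(q["p"],np.percentile(P,[2,50,98],axis=0).round(1))
E
```

```text
16.675 [ 375.97553084 -265.46736517  179.13226723]
0.78 [[ 510.4 -233.8   33.8]
 [ 518.9 -222.8  116.4]
 [ 530.4 -211.9  119.3]]
```

View pics/w6.png

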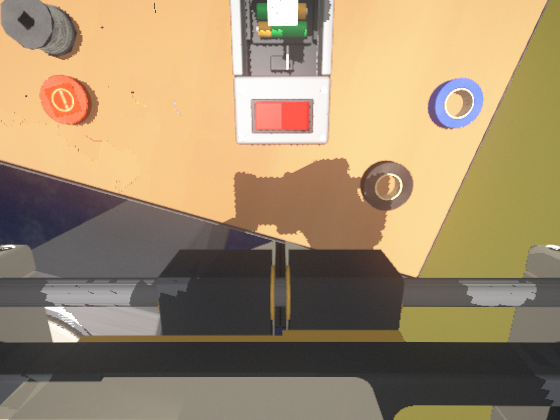

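The hatch is open, with cells visible at (283,20), and the rocker is over at (281,116). I'll confirm the angle from the fixed cameras.

```bash
python3 - <<'E'
from h import *
a=np.radians(16.5); C=np.array([451,-244.])
for k in ("top","scene"):
    c=bot.capture(k); cv2.imwrite(f"pics/{k}2.png",c["img"])
    if k=="top": cv2.imwrite("pics/top2c.png",cv2.resize(c["img"][150:260,200:460],None,fx=3,fy=3))
    P=pts(c,np.ones((420,560),bool)); d=P[:,:2]-C; x=d@[np.cos(a),np.sin(a)]-52; y=d@[-np.sin(a),np.cos(a)]
    m=(abs(x-50)<40)&(abs(y)<34)&(P[:,2]>65)&(P[:,2]<150)
    for z in range(65,145,10):
        n=m&(P[:,2]>=z)&(P[:,2]<z+10)
        if n.sum()>2: print(k,z,n.sum(),np.median(x[n]).round(1))
E
```

```text
top 65 7 69.6
top 75 7 66.5
top 85 10 63.5
top 95 5 60.8
top 105 21 23.8
top 115 90 38.2
top 125 72 46.6
scene 65 12 63.7
scene 75 12 59.8
scene 85 6 58.3
scene 95 23 39.8
scene 105 22 26.4
scene 115 31 41.6
scene 125 15 50.0
```

View pics/top2c.png

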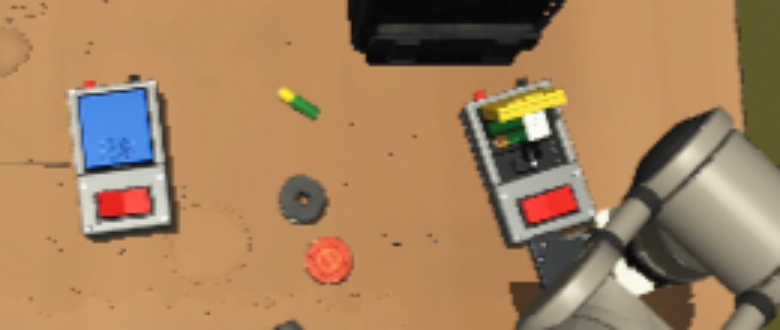

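The hatch stands fully open: its edge is at about 128 mm and it leans as a 1.30 rad opening should. The blue pack is untouched. Handing in.

```bash
python3 -c "
from plant import bot
print(bot.close_job())"
```

```text
the job is handed in; nothing more can be done
None
```

The yellow pack is switched off, its hatch popped and stayed fully open after I drew clear, nothing else was touched, and the job was handed in at about 17 s of the 42 s allowed.

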